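Scrub out the slanted glass with the long brush

ROBOT

A 6-joint arm with a two-finger parallel gripper is mounted at the origin on the work surface. World frame = base frame: x ahead of the robot, y to its left, z up, the work surface at z = 0. Lengths are in m, angles in rad, forces in N, time in s.
With the tool pointing down it reaches from about 0.375 to 0.9 m from the base axis. Payload 3.1 kg.
Tool frame: the origin (TCP) lies at the very end of the fingers, on their centre line; the grasp point (between the pads) lies 19 mm behind it; z points along the fingers, x is the direction in which the jaws open and shut, and the axes are right-handed (so a half turn about z gives the same grasp; the last joint's range is limited). The gripper opens to 87 mm and grips with 3 to 60 N. Pads are 19 mm wide; open, the fingers measure 117 mm over their backs; the gripper's body (75 mm by 190 mm) begins 51 mm behind the grasp point.
Start: joints at [-1.329, 0.527, 1.433, -0, 1.181, -0.178], TCP at [0.255, -0.57, 0.223] pointing down, gripper open.
Joint ranges: [-3.08, 3.08], [-0.75, 2.2], [0.22, 2.44], [-1.43, 4.57], [0, 2.65], [-2.85, 2.85]. Speed limits (rad/s): [2.79, 2.79, 3.14, 3.14, 3.14, 3.14].

INTERFACE

Orientations are given as a unit quaternion [x, y, z, w].
In Python, from rig import robot gives the robot as it stands. The module is installed in compiled form; this text tells all that it offers.
- The arm moves only by the shell command python3 -m creep 'ROWS' [OPENING] [FORCE]. ROWS is a JSON object of lists of equal length, an entry for each row: "dp": the shift along the tool's x, y, z in cm, a list of three; "turn": the turn, a rotation vector about the tool's x, y, z in degrees, a list of three. In form: {"dp": [[x, y, z], ...], "turn": [[wx, wy, wz], ...]}. A call has 1 to 20 rows; each row shifts and turns the commanded pose from where the row before left it, along the tool's axes as they then stand; what a row does not reach is not made up. A row lasts 1/10 s, in which the tool goes at most 50 mm and 8.59 degrees, less where a joint would pass 70% of its speed; a pose out of reach is approached as far as the arm can. A call is refused whole if a number of a shift passes 5 or a number of a turn 8.59, either way. A call with a gripper value outside its range is refused whole. OPENING is the gripper command: -1 is fully open, 1 is shut, values between are in proportion, set as the call begins (- or left out, the last holds). The fingers move at their own pace and stop on an object; FORCE is the grip in N (left out, the last holds). Time passes only in rows, so rows that do not move let the fingers close. It gives the time, the measured TCP pose, the force and the opening at its end, in the units of the state.
- robot.get_obs(): the state, without advancing time (a new reading comes with each control period).
- robot.camera(name): name is "scene" or "top" or "wrist"; returns the picture (480x640x3 uint8, red, green, blue); there is no depth.
- robot.calibration(name): a dict with "fx", "fy", "cx", "cy" (pixels), "rvec" (rotation vector, rad) and "tvec" (3), from world to camera coordinates, as OpenCV has them. Camera axes: x right, y down, z forward; pixel columns grow to the right and rows downward; lengths in m; the calibration is good to about 2 mm. The wrist camera is an equidistant fisheye: a pixel r from the principal point sees the ray r / f radians off the axis. A picture is of the moment at which its call begins: read the wrist's pose just before it. calibration takes no time and is no camera call; for the wrist camera it gives the pose at the moment of the call.
- robot.hand_in(): hands the job in, once; it reports no verdict.
Trained networks look in the newest picture that a camera, given by its name, has taken for a name from the list of things; names that differ only in an ending like _2 or _b are one class to them, and where a whole thing is asked for, a point or a joint stands for the part that bears it (a point fixed in the world has none). Each returns a list of dicts, best first, with "confidence" (0 to 1); they miss things now and then, are a little off and sometimes report something else, mostly with a low value. They report only what shows in the picture. A call takes as long as a camera call. They do not tell look-alikes from the thing itself.
- robot.masks_of(name, camera): "pixels" (480x640 bool, what is visible of it).
- robot.tip_of(name, camera): "point" ([x, y, z] in m, in the coordinates of the camera as it stood for that picture, good to about 4 mm: a listed point, or the origin of a listed thing).
The state is a dict: "time": time; "q": joint angles; "joint_velocities": joint speeds; "joint_torque": joint torques, N m; "position": TCP position; "tool_rot": TCP orientation; "ft_force": force on the tool from outside, world axes, zero at the start; "moment": the same for the moment, N m; "grip_width": finger opening in m.
Only numpy, scipy, OpenCV 4.12 (cv2) and the standard library are available. Lean on these libraries where they do the work, as an engineer would, in place of code of your own. Each camera call takes 0.05 s, during which the arm holds its last target.

TASK

Take the long brush from its pot and scrub the inside of the tall glass that is clamped at a slant: three times push the brush down until its head meets the bottom, each time drawing it back up until the top of the bristles is out of the mouth. Be gentle so that the glass does not turn in its clamp or get rammed, then stand the brush, head down, back in the pot it came from and let go; leave the short brush, wash bottle, beaker and flask ring where they are.

Things in the scene. Friction and masses are not known exactly. Their poses are not given: they have to be found in the camera images.
- long_brush: The long bottle brush, standing upright, head down, in pot_a. Total length 230 mm. Origin: centre of the flat underside of the head; its z axis runs up the brush to the handle end. Head: stiff round tan bristles, 34 mm diameter, from 0 to 60 mm along z, rigid; bare steel wire, 6 mm diameter, 60 to 130 mm; round black handle, 18 mm diameter, 130 to 230 mm. About 70 g.
- short_brush: A short brush (130 mm long in all, head also 34 mm diameter and 45 mm long, handle 18 mm diameter from 70 to 130 mm), standing upright, head down, in pot_b. Leave it alone. Origin: centre of the underside of the head, z up the brush. Too short to reach the bottom of the glass.
- pot_a: Fixed round steel pot in which the long brush stands and to which it returns. 54 mm outside and 48 mm inside diameter, 75 mm high, foot flange 72 mm diameter, inner floor 5 mm above the table. Origin: centre of the underside, on the table; z up. The pots look alike and may swap sides.
- pot_b: Identical fixed pot, holding the short brush. Origin: centre of the underside.
- glass_mouth (a point): Centre of the mouth (rim plane) of the clear tall glass. The glass is a straight cylinder, 53 mm outside and 47 mm inside diameter, 120 mm long outside, 115 mm deep inside, held in a clamp with its axis 22 to 32 degrees from vertical, the mouth leaning roughly towards the robot. z axis: along the glass's axis, out of the mouth; y axis: horizontal, towards the stand's rod.
- glass_floor (a point): Centre of the inner floor of the same glass, 115 mm below the mouth along its axis. Same axes as glass_mouth. The glass turns in its clamp about a horizontal axis 63 mm above this point if the mouth is pushed sideways with about 25 N or more; pushing along the glass's axis does not turn it.
- clamp_stand: Fixed clamp stand. Origin on the table; the glass's axis passes 110 mm above it. x axis horizontal, the mouth leans to its -x; y axis points to the rod, which is upright, 12 mm diameter, 422 mm tall, 105 mm along +y. Base plate 12 mm thick, spanning x -40 to +110, y +65 to +150 mm. A clamp screw stands out to y +156 mm at height 110 mm.
- ring_center (a point): Centre of the clamp stand's horizontal steel support ring, an obstacle above the glass: 71 mm outside diameter, 7 mm thick, 385 mm above the table, joined to the rod by a thin bar.
- wash_bottle: Bystander: white wash bottle, 62 mm diameter, about 185 mm tall with a bent spout reaching 33 mm from its axis; loose. Origin: centre of the underside.
- beaker: Bystander: glass beaker, 72 mm diameter, 95 mm tall; loose. Origin: centre of the underside.
- flask_ring: Bystander: flat black rubber flask ring, 84 mm diameter, 26 mm high, on the table before the glass; loose. Origin: centre of the underside.
Things that resemble listed ones, but are neither listed nor needed, are in the scene too. Leave any red look-alike of the long_brush alone.

How it is judged:
On the way, in this order (a step that is already met when the one before it is completed fails the run):
1. Stroke 1: the long brush's underside is within 15 mm of the glass's inner floor (z of long_brush in the frame of glass_floor between -0.01 and 0.015 m and x of long_brush in the frame of glass_floor between -0.015 and 0.015 m and y of long_brush in the frame of glass_floor between -0.015 and 0.015 m), for 0.05 s.
2. The brush is drawn back up: its underside is at least 50 mm from the inner floor along the glass's axis (z of long_brush in the frame of glass_floor above 0.05 m), for 0.05 s.
3. Stroke 2: the long brush's underside is within 15 mm of the glass's inner floor (all of step 1), for 0.05 s.
4. The brush is drawn back up: its underside is at least 50 mm from the inner floor along the glass's axis (z of long_brush in the frame of glass_floor above 0.05 m), for 0.05 s.
5. Stroke 3: the long brush's underside is within 15 mm of the glass's inner floor (all of step 3), for 0.05 s.
6. The brush is drawn back up: its underside is at least 50 mm from the inner floor along the glass's axis (z of long_brush in the frame of glass_floor above 0.05 m), for 0.05 s.
At the end, for the whole second after the job is handed in: The long brush stands head down in the pot it came from (pot_a): underside of the head within 15 mm of the pot's axis and less than 15 mm above the pot's underside, leaning less than 0.3 rad, at rest and let go (horizontal distance between long_brush and pot_a below 0.015 m and z of long_brush in the frame of pot_a between -0.005 and 0.015 m and angle between long_brush's own z axis and vertical below 0.3 rad and linear speed of long_brush below 0.03 m/s); the robot touches nothing.
It fails at once if The short brush is shifted more than 30 mm or tipped (distance of short_brush from where it was at the start of the episode above 0.03 m or angle between short_brush's own z axis and vertical above 0.5 rad).
It fails at once if The wash bottle, beaker or flask ring is shifted more than 30 mm or tipped (distance of any of wash_bottle, beaker, flask_ring from where it was at the start of the episode above 0.03 m or angle between any of wash_bottle, beaker, flask_ring's own z axis and vertical above 0.5 rad).
It fails at once if The glass is turned in its clamp so far that its mouth shifts more than 12 mm (distance of glass_mouth from where it was at the start of the episode above 0.012 m).
It fails at once if The brush is rammed against the glass (over 45 N) (contact force between long_brush and glass above 45 N).
It also fails if it takes over 58 s, if anything falls off the work surface, if the arm or the gripper's body presses on something with over 40 N, if the wrist force passes 120 N, or if a joint passes its speed limit or range.

## Working session

There is one attempt and no reset: what is moved stays moved. The work goes in short steps, Python scripts to look and compute and a shell command to move; the robot and the scene stay as the last step left them, time stands still between calls to the robot, and variables do not carry over. Pictures are saved under pics/ and viewed, and the job is handed in when it is done.

```bash
mkdir -p pics; ls
python3 - <<'E'
from rig import robot
import cv2
o=robot.get_obs()
for k,v in o.items(): print(k,v)
for n in ["scene","top"]:
    im=robot.camera(n); cv2.imwrite(f"pics/{n}0.png",im[:,:,::-1]); print(n,robot.calibration(n))
    for t in ["long_brush","short_brush","pot_a","glass_mouth","glass_floor","clamp_stand","ring_center","wash_bottle","beaker","flask_ring"]:
        r=robot.tip_of(t,n)
        import numpy as np
        c=robot.calibration(n);R=cv2.Rodrigues(np.array(c["rvec"]))[0];tv=np.array(c["tvec"])
        for d in r:
            p=np.array(d["point"]);w=R.T@(p-tv)
            print(n,t,round(d["confidence"],2),w.round(4),(c["fx"]*p[0]/p[2]+c["cx"]).round(),(c["fy"]*p[1]/p[2]+c["cy"]).round())
print(robot.get_obs()["time"])
E
```

```text
pics
time 0.0
q [-1.32849288e+00  5.28434849e-01  1.43390827e+00 -3.24785789e-05
  1.18137785e+00 -1.78485152e-01]
joint_velocities [ 8.16105786e-04  6.82709537e-04 -2.85506668e-04  6.59800043e-06
  6.94670038e-04  1.11987454e-03]
joint_torque [-1.15659745e-04 -4.40040421e+01 -1.76592994e+01  6.32997626e-02
  5.81435440e-02 -1.61704470e-04]
position [ 0.25514873 -0.56974574  0.22158897]
tool_rot [ 8.39193088e-01 -5.43832537e-01 -7.86369359e-04 -7.17129794e-04]
ft_force [-0.23915641 -0.07005453 -0.06910695]
moment [ 0.04217433  0.03420618 -0.04882754]
grip_width 0.08694789594313705
scene {'fx': 492.7828450975283, 'fy': 492.7828450975283, 'cx': 318.7362440250664, 'cy': 243.34247810727632, 'rvec': array([ 1.9757155 ,  1.52125494, -0.58328242]), 'tvec': array([-0.2026043 , -0.26765264,  1.57691029])}
scene long_brush 0.96 [0.4914 0.393  0.003 ] 432.0 247.0
scene long_brush 0.87 [0.518  0.2957 0.0033] 401.0 261.0
scene long_brush 0.56 [0.4199 0.3175 0.0053] 396.0 232.0
scene short_brush 0.64 [ 0.6729 -0.3049 -0.001 ] 172.0 367.0
scene short_brush 0.6 [0.5121 0.2951 0.0044] 400.0 259.0
sce
[... 984 characters left out ...]
, 1.41176944])}
top long_brush 0.77 [0.4181 0.3171 0.0021] 217.0 314.0
top long_brush 0.58 [0.5163 0.2958 0.0028] 226.0 279.0
top short_brush 0.68 [ 0.4758 -0.2509  0.0054] 417.0 298.0
top pot_a 0.74 [ 0.4799 -0.252   0.0026] 417.0 297.0
top pot_a 0.62 [0.5146 0.3007 0.0015] 225.0 280.0
top glass_mouth 0.84 [ 0.6476 -0.086   0.1569] 365.0 226.0
top glass_floor 0.7 [ 0.695  -0.0875  0.0533] 362.0 218.0
top clamp_stand 0.72 [ 0.6688 -0.0862 -0.0008] 360.0 231.0
top ring_center 0.75 [ 0.7141 -0.0817  0.3878] 373.0 173.0
top wash_bottle 0.62 [ 0.6752 -0.3039  0.0069] 434.0 230.0
top beaker 0.61 [0.6593 0.304  0.0047] 226.0 231.0
top flask_ring 0.64 [ 4.57e-01 -4.92e-02  1.00e-04] 346.0 303.0
1.1
```

View pics/scene0.png

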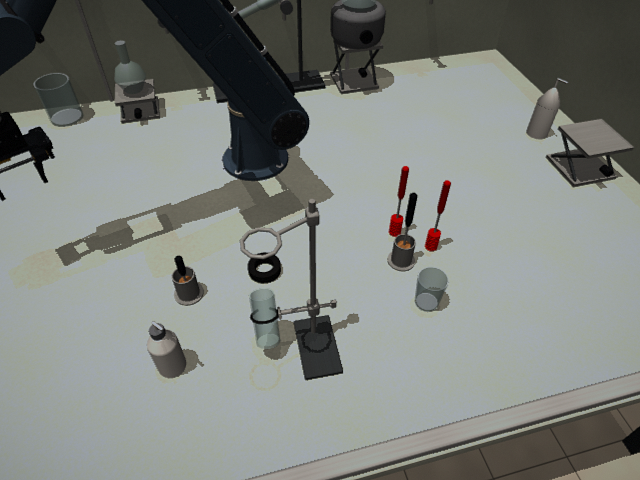

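View pics/top0.png

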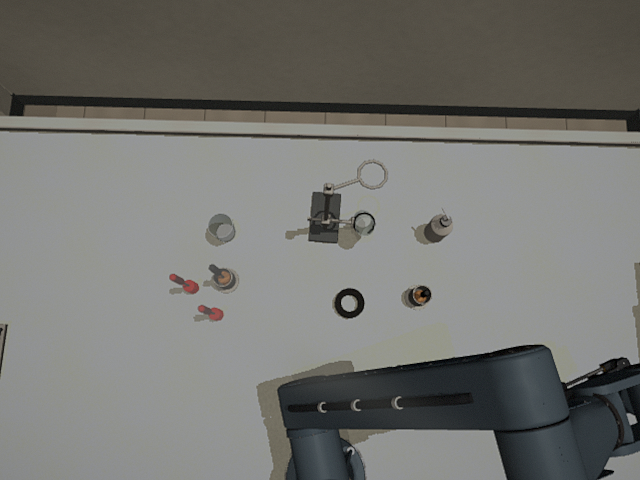

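The long brush is the black-handled one in the pot at scene (403,250), top (226,279). Three other things could be taken for it:
- A red look-alike at scene (396,225), top (210,314).
- A second red look-alike at scene (433,240), top (185,285).
- The short black brush in a pot at scene (185,285), top (419,296).

I'll check a close crop, then start moving.

```bash
cat > h.py <<'E'
from rig import robot
import numpy as np, cv2
from scipy.spatial.transform import Rotation as Ro
def st():
    o=robot.get_obs(); return np.array(o["position"]),Ro.from_quat(o["tool_rot"]),o
def goto(p,R=None):
    "print delta in tool axes: cm and deg"
    a,r,o=st()
    print("t",round(o["time"],2),"pos",a.round(4),"d_tool_cm",(r.inv().apply(np.array(p)-a)*100).round(2), "turn_deg", None if R is None else np.degrees((r.inv()*R).as_rotvec()).round(2))
def ext(n):
    c=robot.calibration(n);return c,cv2.Rodrigues(np.array(c["rvec"]))[0],np.array(c["tvec"])
def proj(n,P,E=None):
    c,R,t=E or ext(n); q=np.atleast_2d(P)@R.T+t
    if n!="wrist": return np.c_[c["fx"]*q[:,0]/q[:,2]+c["cx"],c["fy"]*q[:,1]/q[:,2]+c["cy"]]
    rr=np.hypot(q[:,0],q[:,1]);th=np.arctan2(rr,q[:,2])
    return np.c_[c["fx"]*th*q[:,0]/rr+c["cx"],c["fy"]*th*q[:,1]/rr+c["cy"]]
def tip(name,n,E=None):
    c,R,t=E or ext(n)
    for d in robot.tip_of(name,n):
        w=R.T@(np.array(d["point"])-t); print(n,name,round(d["confidence"],2),w.round(4),proj(n,w,(c,R,t)).round(0)[0])
E
python3 - <<'E'
from h import *
im=cv2.imread("pics/scene0.png")[150:290,340:480]; cv2.imwrite("pics/crop0.png",cv2.resize(im,None,fx=4,fy=4,interpolation=2))
a,r,o=st(); print(r.as_matrix().round(3))
goto([.40,-.11,.30])
E
```

```text
[[ 0.408 -0.913  0.   ]
 [-0.913 -0.408  0.   ]
 [-0.    -0.    -1.   ]]
t 1.1 pos [ 0.2553 -0.5704  0.2225] d_tool_cm [-36.12 -32.01  -7.74] turn_deg None
```

View pics/crop0.png

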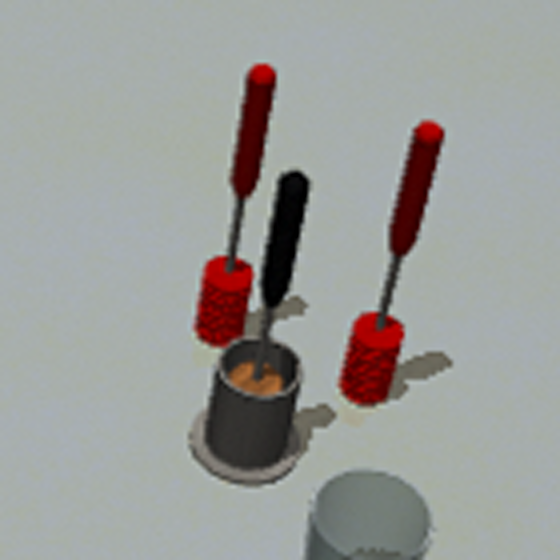

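The crop shows the black-handled brush with its long wire and tan head in the left pot, and the two red look-alikes standing free beside it. The choice holds. I'm moving towards the middle and looking at the glass with the wrist camera on the way.

```bash
python3 -m creep '{"dp":[[-3,-2.7,-0.7],[-3,-2.7,-0.7],[-3,-2.7,-0.7],[-3,-2.7,-0.7],[-3,-2.7,-0.7],[-3,-2.7,-0.7],[-3,-2.7,-0.7],[-3,-2.7,-0.7],[-3,-2.7,-0.7],[-3,-2.7,-0.7],[-3,-2.7,-0.7],[-3,-2.7,-0.7],[0,0,0],[0,0,0]],"turn":[[0,0,0],[0,0,0],[0,0,0],[0,0,0],[0,0,0],[0,0,0],[0,0,0],[0,0,0],[0,0,0],[0,0,0],[0,0,0],[0,0,0],[0,0,0],[0,0,0]]}' -1
python3 - <<'E'
from h import *
E=ext("wrist"); im=robot.camera("wrist"); cv2.imwrite("pics/w1.png",im[:,:,::-1])
print(E, -E[1].T@E[2])
for t in ["glass_mouth","glass_floor","clamp_stand","ring_center"]: tip(t,"wrist",E)
im=robot.camera("scene"); cv2.imwrite("pics/s1.png",im[:,:,::-1])
im=robot.camera("top"); cv2.imwrite("pics/t1.png",im[:,:,::-1])
for n in ("scene","top"):
  for t in ["glass_mouth","glass_floor","long_brush","pot_a"]: tip(t,n)
E
```

```text
time: 2.5
position: [0.4042, -0.1089, 0.3069]
tool_rot: [0.84, -0.543, 0.001, 0.0]
ft_force: [-0.0, 0.4, -0.7]
grip_width: 0.0869
({'fx': 371.64829954431775, 'fy': 371.64829954431775, 'cx': 315.22596990550466, 'cy': 243.30695918140793, 'rvec': array([-2.415679  ,  1.56258629,  0.23637598]), 'tvec': array([-0.26632333,  0.24739975,  0.56827407])}, array([[ 0.41025155, -0.91197091,  0.00165112],
       [-0.87067847, -0.39113616,  0.29821384],
       [-0.27131654, -0.12378028, -0.95449766]]), array([-0.26632333,  0.24739975,  0.56827407])) [ 0.47884735 -0.07577102  0.46907797]
wrist glass_mouth 0.27 [5.200e-01 2.947e-01 3.000e-04] [89. 18.]
scene glass_mouth 0.75 [ 0.6436 -0.0865  0.1561] [261. 294.]
scene glass_floor 0.7 [ 0.6951 -0.0919  0.0522] [267. 341.]
scene long_brush 0.98 [0.4891 0.3925 0.0025] [431. 246.]
scene long_brush 0.74 [0.5166 0.2948 0.0049] [401. 260.]
scene long_brush 0.67 [0.4194 0.32   0.005 ] [397. 232.]
scene pot_a 0.9 [ 0.48   -0.2499 -0.0009] [189. 293.]
scene pot_a 0.64 [ 0.5144  0.2947 -0.0011] [400. 261.]
top glass_mouth 0.73 [ 0.65   -0.0861  0.1582] [365. 225.]
top glass_floor 0.59 [ 0.6963 -0.0915  0.0535] [363. 218.]
top long_brush 0.77 [0.5193 0.2992 0.0047] [225. 278.]
top long_brush 0.61 [0.4159 0.3161 0.005 ] [217. 314.]
top long_brush 0.56 [0.4926 0.3925 0.005 ] [192. 287.]
top pot_a 0.54 [0.514  0.2988 0.0052] [225. 280.]
top pot_a 0.46 [ 0.4803 -0.2519 -0.0009] [417. 297.]
```

View pics/w1.png

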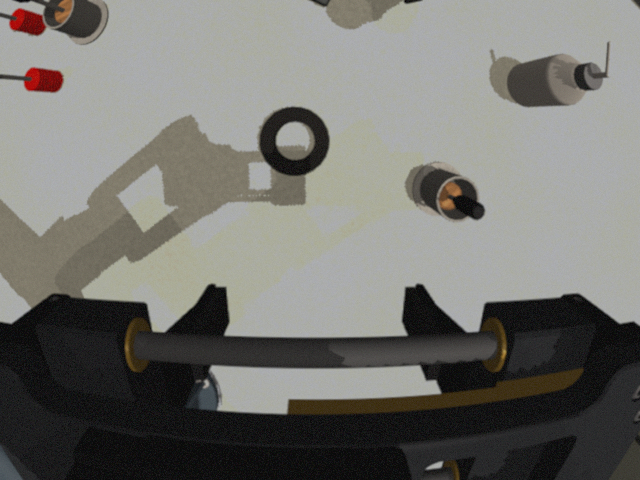

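The wrist view shows the flask ring at (294,140), the short brush at (450,195) and pot_a at (75,15), with the glass out of view. Next I'm overlaying models of the brush and glass on the fixed-camera pictures.

```bash
cat > ov.py <<'E'
from h import *
def frame(m,f):
    z=(m-f)/np.linalg.norm(m-f); y=np.cross(z,[1,0,0]); 
    y=np.array([z[0]*0,0,0])+np.cross(np.array([0,0,1.]),-z); y=np.cross([0,0,1.],[-z[0],-z[1],0]); y/=np.linalg.norm(y); x=np.cross(y,z); return x,y,z
def circ(c,z,r,N=60):
    x=np.cross(z,[0,1,0.]);x/=np.linalg.norm(x);y=np.cross(z,x);a=np.linspace(0,2*np.pi,N)
    return c+r*(np.outer(np.cos(a),x)+np.outer(np.sin(a),y))
def draw(n,src,out,curves,box,s):
    im=cv2.imread(src); x0,y0,x1,y1=box; im=cv2.resize(im[y0:y1,x0:x1],None,fx=s,fy=s,interpolation=cv2.INTER_CUBIC)
    for P,col in curves:
        p=((proj(n,P)-[x0,y0]+.5)*s).round().astype(np.int32); cv2.polylines(im,[p.reshape(-1,1,2)],False,col,1)
    cv2.imwrite(out,im); return im
E
python3 - <<'E'
from ov import *
m=np.array([.6459,-.0864,.1557]);f=np.array([.6948,-.0902,.0529]);
x,y,z=frame(m,f);print(np.linalg.norm(m-f),x,y,z,np.degrees(np.arccos(z[2])))
cur=[(circ(m,z,.0265),(0,0,255)),(circ(m,z,.0235),(0,255,255)),(circ(f-.005*z,z,.0265),(0,255,0))]
a=draw("scene","pics/s1.png","pics/o1.png",cur,(225,270,305,370),5)
b=draw("top","pics/t1.png","pics/o2.png",cur,(330,180,410,260),5)
h=max(a.shape[0],b.shape[0]); a=cv2.copyMakeBorder(a,0,h-a.shape[0],0,0,0);b=cv2.copyMakeBorder(b,0,h-b.shape[0],0,0,0)
cv2.imwrite("pics/o3.png",np.hstack([a,b]))
B=np.array([.5165,.2965,.005]);u=np.array([0,0,1.])
cur=[(circ(B+u*.23,u,.009),(0,0,255)),(np.array([B,B+u*.23]),(0,255,0)),(circ(B+[0,0,.07],u,.024),(255,255,0)),(circ(B-[0,0,.005],u,.036),(255,255,0))]
a=draw("scene","pics/s1.png","pics/o1.png",cur,(370,180,450,280),5)
b=draw("top","pics/t1.png","pics/o2.png",cur,(180,240,260,320),5)
b=cv2.copyMakeBorder(b,0,100,0,0,0)
cv2.imwrite("pics/o4.png",np.hstack([a,b]))
E
```

```text
0.11390122914174367 [ 0.89982352 -0.06992494  0.43061367] [ 0.07747603  0.99699421 -0.        ] [-0.42931934  0.03336224  0.90253635] 25.50651133425243
```

View pics/o3.png

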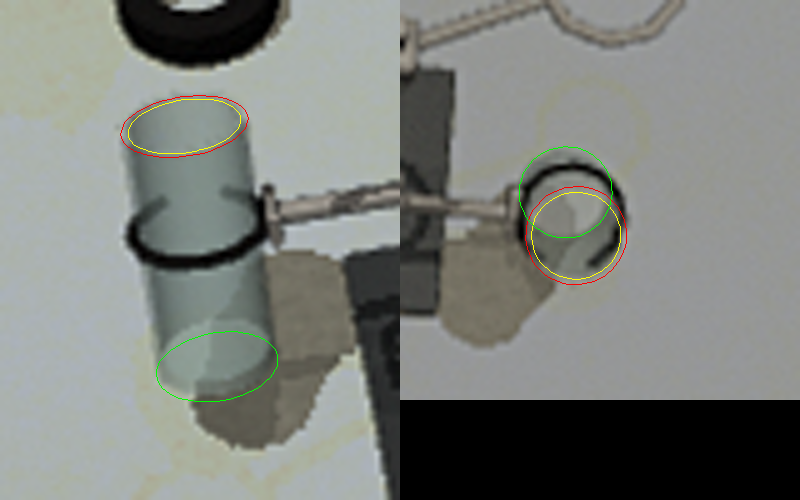

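View pics/o4.png

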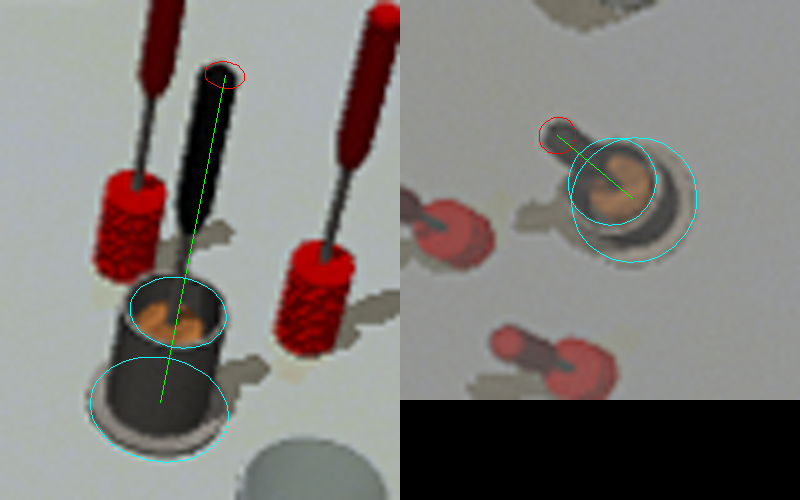

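The overlays fit within 1–2 px, which is calibration error, and the brush stands nearly upright. I'm moving over it.

Run:
```python
from h import *
R=Ro.from_matrix(np.array([[.7071,.7071,0],[.7071,-.7071,0],[0,0,-1]]))
goto([.516,.298,.31],R)
```

```text
t 3.25 pos [ 0.404  -0.1096  0.3065] d_tool_cm [-32.63 -26.87  -0.35] turn_deg [   0.    -0.  -110.9]
```

```bash
python3 -m creep '{"dp":[[-3,-2.5,-0.1],[-3,-2.5,-0.1],[-3,-2.5,-0.1],[-3,-2.5,-0.1],[-3,-2.5,0],[-3,-2.5,0],[-3,-2.5,0],[-3,-2.5,0],[-3,-2.4,0],[-3,-2.4,0],[-2.6,-2.1,0],[0,0,0]],"turn":[[0,0,0],[0,0,0],[0,0,0],[0,0,0],[0,0,0],[0,0,0],[0,0,0],[0,0,0],[0,0,0],[0,0,0],[0,0,0],[0,0,0]]}' -1
python3 -m creep '{"dp":[[0,0,0],[0,0,0],[0,0,0],[0,0,0],[0,0,0],[0,0,0],[0,0,0],[0,0,0],[0,0,0],[0,0,0],[0,0,0],[0,0,0],[0,0,0],[0,0,0],[0,0,0]],"turn":[[0,0,-8.5],[0,0,-8.5],[0,0,-8.5],[0,0,-8.5],[0,0,-8.5],[0,0,-8.5],[0,0,-8.5],[0,0,-8.5],[0,0,-8.5],[0,0,-8.5],[0,0,-8.5],[0,0,-8.5],[0,0,-8.5],[0,0,0],[0,0,0]]}' -1
python3 - <<'E'
from h import *
R=Ro.from_matrix(np.array([[.7071,.7071,0],[.7071,-.7071,0],[0,0,-1]]))
E=ext("wrist"); im=robot.camera("wrist"); 
for t in ["long_brush","pot_a"]: tip(t,"wrist",E)
for P in ([.516,.298,.235],[.516,.298,.135]):
    p=proj("wrist",P,E)[0]; print(p); cv2.circle(im,tuple(int(v) for v in p),4,(0,255,0),1)
cv2.imwrite("pics/w2.png",im[:,:,::-1])
goto([.516,.298,.176],R); print(st()[2]["q"])
E
```

```text
time: 4.45
position: [0.517, 0.3018, 0.3101]
tool_rot: [0.84, -0.542, -0.0, -0.001]
ft_force: [-0.6, 0.1, -0.5]
grip_width: 0.087
time: 5.95
position: [0.5162, 0.2973, 0.3105]
tool_rot: [0.926, 0.378, -0.0, 0.0]
ft_force: [0.4, -0.3, 0.4]
grip_width: 0.0871
wrist long_brush 0.86 [0.5153 0.2892 0.0056] [311. 199.]
wrist long_brush 0.85 [ 0.4117  0.3124 -0.0033] [265. 130.]
wrist pot_a 0.96 [0.5153 0.2954 0.0044] [315. 196.]
[317.11187983 253.1007238 ]
[316.67000238 218.42695765]
t 6.1 pos [0.5163 0.2977 0.3105] d_tool_cm [ 0.   -0.05 13.45] turn_deg [ 0.    0.01 -0.5 ]
[ 3.35689060e-01  4.01363672e-01  1.39683090e+00 -9.59326715e-05
  1.34357142e+00 -4.41022931e-01]
```

View pics/w2.png

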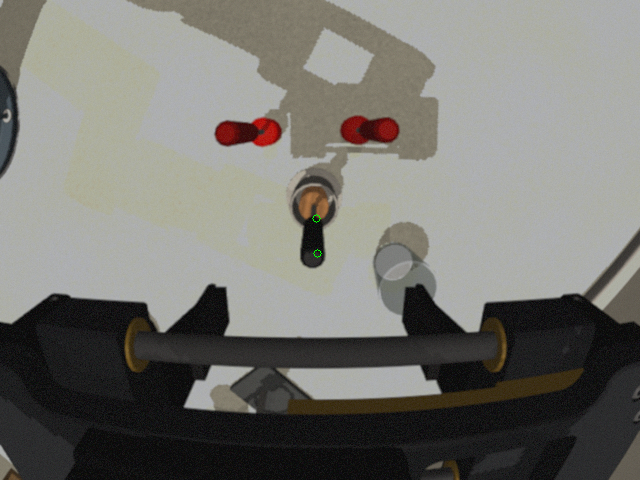

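The wrist view shows the brush handle end at (313,257), about 4 px from prediction and centred between the fingers. The red brushes are at (232,132) and (385,130), clear of the jaws. I'm going down and gripping.

```bash
python3 -m creep '{"dp":[[0,0,3],[0,0,3],[0,0,3],[0,0,3],[0,0,1.4],[0,0,0],[0,0,0]],"turn":[[0,0,0],[0,0,0],[0,0,0],[0,0,0],[0,0,0],[0,0,0],[0,0,0]]}' -1
python3 -m creep '{"dp":[[0,0,0],[0,0,0],[0,0,0],[0,0,0],[0,0,0],[0,0,0],[0,0,0],[0,0,0]],"turn":[[0,0,0],[0,0,0],[0,0,0],[0,0,0],[0,0,0],[0,0,0],[0,0,0],[0,0,0]]}' 1 45
```

```text
time: 6.8
position: [0.5167, 0.298, 0.1768]
tool_rot: [0.925, 0.379, 0.0, 0.0]
ft_force: [-0.5, -0.7, 0.3]
grip_width: 0.0873
time: 7.6
position: [0.5164, 0.2979, 0.1765]
tool_rot: [0.925, 0.38, -0.0, -0.0]
ft_force: [-0.7, -0.9, 0.6]
grip_width: 0.031
```

```bash
python3 -m creep '{"dp":[[0,0,0],[0,0,0],[0,0,0],[0,0,0],[0,0,0]],"turn":[[0,0,0],[0,0,0],[0,0,0],[0,0,0],[0,0,0]]}' 1 45
```

```text
time: 8.1
position: [0.5163, 0.2979, 0.1764]
tool_rot: [0.925, 0.38, -0.0, -0.0]
ft_force: [0.8, -0.2, -0.5]
grip_width: 0.0172
```

Gripped, with a width of about 18 mm. I'm lifting straight out and checking.

```bash
python3 -m creep '{"dp":[[0,0,-1.5],[0,0,-3],[0,0,-3],[0,0,-3],[0,0,-2.5],[0,0,-1],[0,0,0],[0,0,0]],"turn":[[0,0,0],[0,0,0],[0,0,0],[0,0,0],[0,0,0],[0,0,0],[0,0,0],[0,0,0]]}' 1 45
python3 - <<'E'
from h import *
p,r,o=st(); print("expected underside", r.apply([0,0,.171])+p)
for n in ("scene","top"):
    im=robot.camera(n); cv2.imwrite(f"pics/{n}2.png",im[:,:,::-1]); tip("long_brush",n); tip("pot_a",n)
z=np.array([-.4293,.0334,.9025]); 
R=Ro.from_matrix(np.array([[0,1,0],[1,0,0],[0,0,-1.]]).T)
goto([.47,-.085,.31],R)
E
```

```text
time: 8.9
position: [0.5156, 0.2976, 0.3152]
tool_rot: [0.925, 0.38, -0.001, -0.0]
ft_force: [-0.6, 0.1, -0.9]
grip_width: 0.0171
expected underside [0.51520222 0.29750896 0.1442323 ]
scene long_brush 0.93 [0.4193 0.3205 0.0022] [397. 233.]
scene long_brush 0.66 [0.4888 0.3934 0.0017] [431. 246.]
scene long_brush 0.61 [0.5166 0.2964 0.146 ] [409. 222.]
scene pot_a 0.93 [ 0.4818 -0.2488 -0.0008] [190. 294.]
scene pot_a 0.56 [5.15e-01 2.95e-01 1.00e-04] [401. 261.]
scene pot_a 0.47 [ 0.6725 -0.3042  0.0013] [172. 366.]
top long_brush 0.59 [0.4154 0.3125 0.0063] [218. 314.]
top long_brush 0.48 [0.4947 0.3905 0.0036] [193. 286.]
top pot_a 0.83 [ 0.4803 -0.2503  0.0008] [416. 297.]
top pot_a 0.64 [0.5155 0.3004 0.0022] [225. 280.]
t 9.2 pos [0.516  0.2978 0.3154] d_tool_cm [-30.16  24.02   0.58] turn_deg [ -0.09   0.08 -45.39]
```

Run:
```python
import cv2,numpy as np
a=cv2.imread("pics/scene2.png")[130:290,330:470];b=cv2.imread("pics/top2.png")[210:350,140:280]
a=cv2.resize(a,(400,457));b=cv2.resize(b,(400,400));b=cv2.copyMakeBorder(b,0,57,0,0,0)
cv2.imwrite("pics/c2.png",np.hstack([a,b]))
```

```text
(no output)
```

View pics/c2.png

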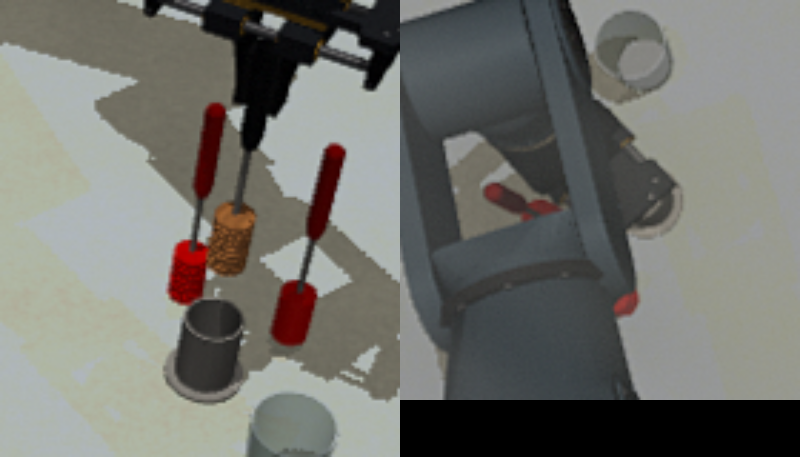

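The brush hangs clear of the pot at crop (232,240), straight in the gripper, and the network's underside agrees with kinematics to about 2 mm. I'm carrying it in front of the glass and turning it.

```bash
python3 -m creep '{"dp":[[-2,1.6,0],[-3,2.4,0],[-3,2.4,0],[-3,2.4,0],[-3,2.4,0],[-3,2.4,0],[-3,2.4,0],[-3,2.4,0],[-3,2.4,0],[-2.5,2,0],[-1.5,1.2,0],[0,0,0]],"turn":[[0,0,0],[0,0,0],[0,0,0],[0,0,0],[0,0,0],[0,0,0],[0,0,0],[0,0,0],[0,0,0],[0,0,0],[0,0,0],[0,0,0]]}' 1 45
python3 - <<'E'
from h import *
from ov import frame
m=np.array([.6459,-.0864,.1557]);f=np.array([.6948,-.0902,.0529]);x,y,z=frame(m,f)
R=Ro.from_matrix(np.c_[y,np.cross(-z,y),-z]); print(R.as_matrix().round(3))
goto([.47,-.085,.31],R)
R0=Ro.from_matrix(np.c_[[0,1,0],[1,0,0],[0,0,-1.]]); goto([.47,-.085,.31],R0)
E
```

```text
time: 10.4
position: [0.4713, -0.086, 0.3164]
tool_rot: [0.926, 0.378, -0.0, 0.0]
ft_force: [0.2, 0.9, -0.7]
grip_width: 0.0171
[[ 0.077  0.9    0.429]
 [ 0.997 -0.07  -0.033]
 [ 0.     0.431 -0.903]]
t 10.4 pos [ 0.4713 -0.086   0.3164] d_tool_cm [-0.02 -0.16  0.64] turn_deg [-24.38   9.2  -40.46]
t 10.4 pos [ 0.4713 -0.086   0.3164] d_tool_cm [-0.02 -0.16  0.64] turn_deg [ 1.000e-02  4.000e-02 -4.561e+01]
```

```bash
python3 -m creep '{"dp":[[0,0,0],[0,0,0],[0,0,0],[0,0,0],[0,0,0],[0,0,0],[0,0,0],[0,0,0]],"turn":[[-4.06,1.53,-6.74],[-4.06,1.53,-6.74],[-4.06,1.53,-6.74],[-4.06,1.53,-6.74],[-4.06,1.53,-6.74],[-4.06,1.53,-6.74],[0,0,0],[0,0,0]]}' 1 45
python3 - <<'E'
from h import *
from ov import frame
m=np.array([.6459,-.0864,.1557]);f=np.array([.6948,-.0902,.0529]);x,y,z=frame(m,f)
R=Ro.from_matrix(np.c_[y,np.cross(-z,y),-z])
print(st()[2]["q"])
goto(f+z*(.155+.171),R)   # underside 40 mm above mouth
E
```

```text
time: 11.2
position: [0.4713, -0.083, 0.3166]
tool_rot: [0.72, 0.659, 0.149, 0.158]
ft_force: [-0.4, 0.6, -1.1]
grip_width: 0.0176
[-0.53362668  0.04203455  1.96334432  0.27601448  0.75835203 -2.18157705]
t 11.2 pos [ 0.4713 -0.083   0.3166] d_tool_cm [1.11 8.8  0.75] turn_deg [-0.44 -0.05 -0.59]
```

```bash
python3 -m creep '{"dp":[[0.1,1.2,0],[0.2,1.6,0.1],[0.2,1.6,0.2],[0.2,1.6,0.2],[0.2,1.6,0.2],[0.2,1.2,0],[0,0,0],[0,0,0]],"turn":[[0,0,0],[0,0,0],[0,0,0],[0,0,0],[0,0,0],[0,0,0],[0,0,0],[0,0,0]]}' 1 45
python3 - <<'E'
from h import *
p,r,o=st(); print("tip_kin",r.apply([0,0,.171])+p, "axis",-r.apply([0,0,1]))
for n in ("scene","top","wrist"):
    E=ext(n);im=robot.camera(n); cv2.imwrite(f"pics/{n}3.png",im[:,:,::-1])
    for t in ["long_brush","glass_mouth","glass_floor"]:tip(t,n,E)
E
```

```text
time: 12.0
position: [0.5548, -0.0791, 0.3473]
tool_rot: [0.719, 0.661, 0.148, 0.158]
ft_force: [0.3, -0.3, -0.8]
grip_width: 0.0172
tip_kin [ 0.62699767 -0.08445051  0.1924142 ] axis [-0.42245233  0.03151448  0.90583711]
scene long_brush 0.69 [0.4899 0.3913 0.0049] [431. 246.]
scene long_brush 0.66 [0.4179 0.3176 0.0036] [396. 232.]
scene long_brush 0.64 [ 0.6265 -0.0837  0.1921] [259. 276.]
scene glass_mouth 0.78 [ 0.6407 -0.0885  0.1536] [260. 293.]
scene glass_mouth 0.31 [0.5163 0.2955 0.    ] [401. 261.]
scene glass_floor 0.71 [ 0.6938 -0.0854  0.0545] [270. 339.]
top long_brush 0.76 [ 0.6273 -0.0829  0.194 ] [365. 230.]
top long_brush 0.58 [0.49   0.3899 0.0053] [193. 287.]
top long_brush 0.56 [0.4153 0.317  0.0047] [217. 314.]
top glass_mouth 0.76 [ 0.646  -0.0844  0.1579] [364. 226.]
top glass_floor 0.59 [ 0.694  -0.0897  0.0541] [362. 218.]
wrist long_brush 0.96 [ 0.628  -0.0881  0.1927] [313. 222.]
wrist long_brush 0.67 [0.4876 0.3901 0.0016] [626.  53.]
wrist long_brush 0.54 [ 0.6518  0.3063 -0.0008] [564. 143.]
wrist glass_mouth 0.76 [ 0.6467 -0.0843  0.1633] [319. 218.]
wrist glass_mouth 0.31 [ 0.6284 -0.0894  0.1953] [312. 224.]
wrist glass_floor 0.59 [ 0.691  -0.0892  0.0501] [317. 191.]
wrist glass_floor 0.4 [ 0.6737 -0.3062 -0.0015] [173. 175.]
```

Run:
```python
from ov import *
m=np.array([.6459,-.0864,.1557]);f=np.array([.6948,-.0902,.0529]);x,y,z=frame(m,f)
p,r,o=st(); u=p+r.apply([0,0,.171]);b=-r.apply([0,0,1])
G=(0,255,0);Rd=(0,0,255)
cur=[(circ(m,z,.0265),Rd),(circ(f-.005*z,z,.0265),Rd),(circ(u,b,.017),G),(circ(u+.06*b,b,.017),G),(np.array([u,u+b*.13]),G)]
a=draw("scene","pics/scene3.png","pics/o1.png",cur,(215,230,315,370),4)
c=draw("top","pics/top3.png","pics/o2.png",cur,(320,180,420,320),4)
cv2.imwrite("pics/o5.png",np.hstack([a,c]))
```

```text
(no output)
```

View pics/o5.png

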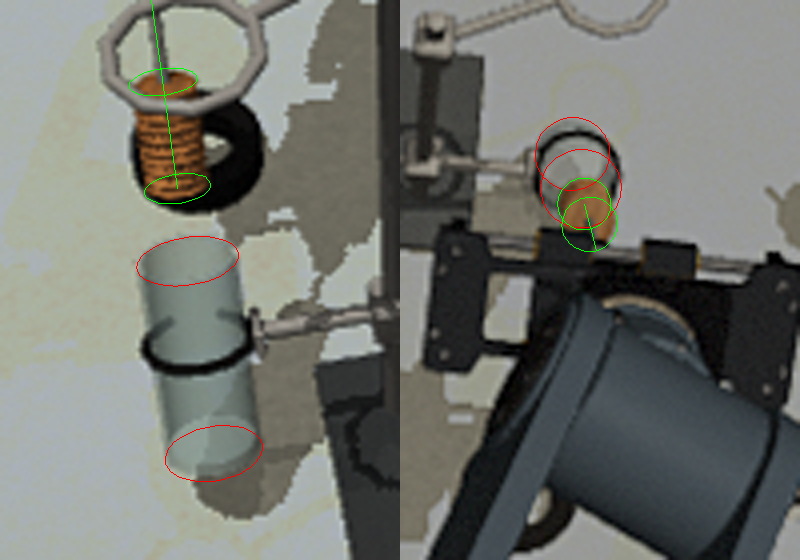

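View pics/wrist3.png

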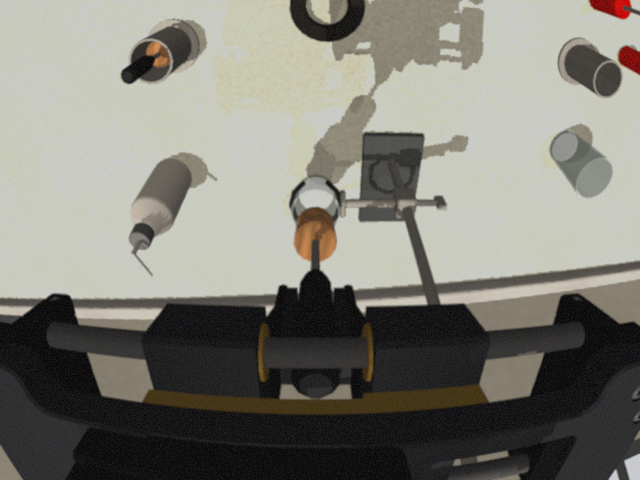

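The scene view shows the brush head at crop (172,135), above the glass mouth at (188,260). The wrist view shows the head (315,235) in line with the glass (315,200). I'm refining the glass axis with a silhouette fit over all three cameras.

```bash
cat > fit.py <<'E'
from ov import *
from scipy.optimize import minimize
import sys
Ms={};Es={}
for n in ("scene","top","wrist"):
    Es[n]=ext(n)
    im=robot.camera(n)
    r=robot.masks_of("glass_mouth",n)
    for d in r[:3]:
        ys,xs=np.nonzero(d["pixels"]); print(n,round(d["confidence"],2),d["pixels"].sum(),xs.min(),xs.max(),ys.min(),ys.max())
    g=[d["pixels"] for d in r]
    np.save(f"m_{n}.npy",np.array(g)); cv2.imwrite(f"pics/{n}4.png",im[:,:,::-1])
import pickle; pickle.dump(Es,open("E.pkl","wb"))
E
python3 fit.py
python3 - <<'E'
import numpy as np,cv2
o=[]
for n,(x0,y0) in {"scene":(215,250),"top":(320,180),"wrist":(260,150)}.items():
    m=np.load(f"m_{n}.npy")[0]; im=cv2.imread(f"pics/{n}4.png")
    e=cv2.morphologyEx(m.astype(np.uint8),cv2.MORPH_GRADIENT,np.ones((2,2)));im[e>0]=(0,0,255)
    o.append(cv2.resize(im[y0:y0+120,x0:x0+100],(260,312),interpolation=0))
cv2.imwrite("pics/m4.png",np.hstack(o))
E
```

```text
scene 0.78 1494 249 280 288 348
top 0.6 341 351 374 210 233
wrist 0.72 1890 289 346 174 227
```

View pics/m4.png

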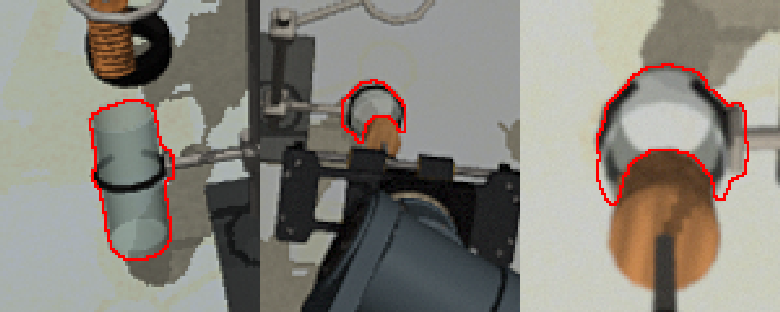

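```bash
cat > chk.py <<'E'
from ov import *
import ov,sys
m=np.array(eval(sys.argv[1]));f=np.array(eval(sys.argv[2]));out=sys.argv[3]
z=(m-f)/np.linalg.norm(m-f); print(np.linalg.norm(m-f),z,np.degrees(np.arccos(z[2])), "at z=.11:",f+z*(.11-f[2])/z[2])
m=f+z*.115
G=(0,255,0);Rd=(0,0,255)
s=np.cross(z,[0,1,0]);
cur=[(circ(m,z,.0265),Rd),(circ(m,z,.0235),(0,255,255)),(circ(f-.005*z,z,.0265),Rd),(circ(f,z,.0235),G),(circ(f+.063*z,z,.028),(255,0,255))]
a=draw("scene","pics/s1.png","pics/o1.png",cur,(230,280,300,360),5)
b=draw("top","pics/t1.png","pics/o2.png",cur,(340,200,390,250),6)
c=draw("wrist","pics/wrist4.png","pics/o2.png",cur,(280,160,360,240),4) if "w" in sys.argv else np.zeros((10,10,3),np.uint8)
h=400;o=[cv2.copyMakeBorder(i,0,h-i.shape[0],0,0,0) for i in (a,b[:h],c[:h])]
o=np.hstack(o)[:,:800];cv2.imwrite(out,o)
E
python3 chk.py "[.6453,-.086,.1582]" "[.6933,-.0893,.0523]" pics/k1.png; python3 chk.py "[.6453,-.086,.1582]" "[.6933,-.0893,.0523]" pics/k1w.png w
```

```text
0.1163172386192176 [-0.41266454  0.02837069  0.91044115] 24.433614042551348 at z=.11: [ 0.66714703 -0.08750198  0.11      ]
0.1163172386192176 [-0.41266454  0.02837069  0.91044115] 24.433614042551348 at z=.11: [ 0.66714703 -0.08750198  0.11      ]
```

View pics/k1w.png

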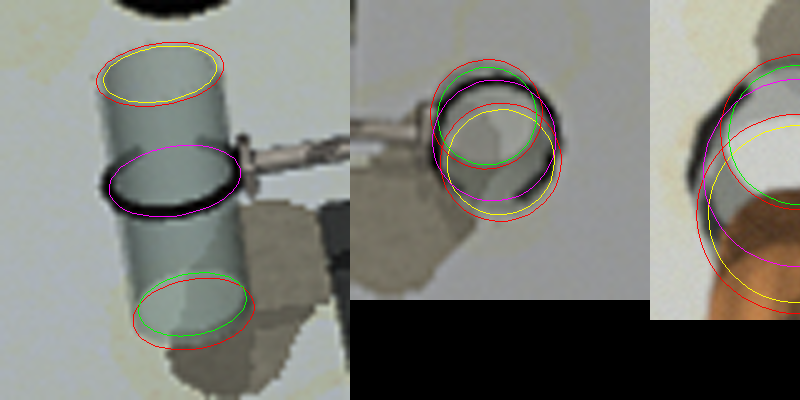

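Run:
```python
from ov import *
m=np.array([.645,-.085,.158]);f=np.array([.6933,-.0897,.0525])
z=(m-f)/np.linalg.norm(m-f);m=f+z*.115;print(z)
p,r,o=st(); u=p+r.apply([0,0,.171]);b=-r.apply([0,0,1])
G=(0,255,0);Rd=(0,0,255)
cur=[(circ(m,z,.0265),Rd),(circ(m,z,.0235),(0,255,255)),(circ(f-.005*z,z,.0265),Rd),(circ(f+.063*z,z,.028),(255,0,255)),(circ(u,b,.017),G),(circ(u+.06*b,b,.017),G)]
c=draw("wrist","pics/wrist4.png","pics/k2.png",cur,(265,160,365,280),5)
```

```text
[-0.4159278   0.04047331  0.90849655]
```

View pics/k2.png

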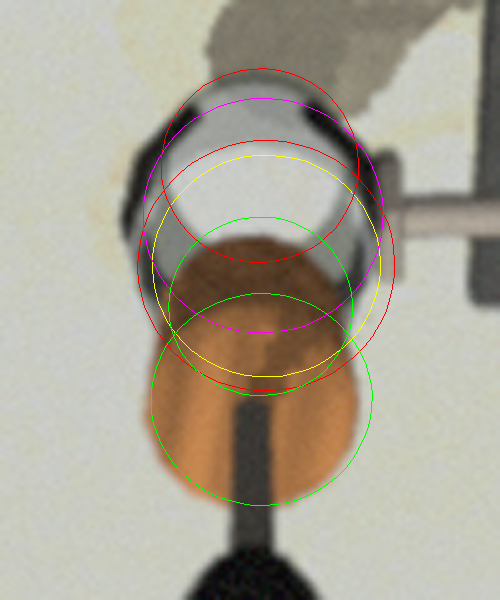

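In the wrist view, brush and glass are both shifted about 2 px the same way, so they are aligned with each other. The glass axis estimate is consistent: 24.6° tilt, and it passes within a couple of mm of the stand origin at 110 mm. I'm aligning and then entering the mouth carefully.

```bash
cat > g.py <<'E'
from ov import *
import sys
m=np.array([.645,-.085,.158]);f=np.array([.6933,-.0897,.0525]);z=(m-f)/np.linalg.norm(m-f);z
x,y,_=frame(f+z,f)
R=Ro.from_matrix(np.c_[y,np.cross(-z,y),-z])
p,r,o=st(); u=p+r.apply([0,0,.171]); d=u-f
print("underside in glass frame mm",(np.array([d@x,d@y,d@z])*1000).round(1),"axis err deg",np.degrees(np.arccos(min(1,-r.apply([0,0,1])@z))).round(2),"F",np.round(o["ft_force"],1))
goto(f+z*(float(sys.argv[1])+.171),R)
E
python3 g.py .145
```

```text
underside in glass frame mm [ -1.7  -1.7 155.1] axis err deg 0.67 F [ 0.1 -0.6 -1.6]
t 12.9 pos [ 0.5546 -0.0795  0.3475] d_tool_cm [0.31 0.29 1.02] turn_deg [ 0.42 -0.52  0.6 ]
```

```bash
python3 -m creep '{"dp":[[0.15,0.12,0.5],[0.15,0.13,0.5],[0,0,0],[0,0,0]],"turn":[[0.2,-0.3,0.3],[0.2,-0.2,0.3],[0,0,0],[0,0,0]]}' 1 45; python3 g.py .1
python3 -m creep '{"dp":[[0,0,1],[0,0,1],[0,0,0.8],[0,0,0.6],[0,0,0.6],[0,0,0.5],[0,0,0],[0,0,0]],"turn":[[0,0,0],[0,0,0],[0,0,0],[0,0,0],[0,0,0],[0,0,0],[0,0,0],[0,0,0]]}' 1 45; python3 g.py .06
```

```text
time: 13.3
position: [0.5614, -0.0768, 0.3391]
tool_rot: [0.723, 0.657, 0.144, 0.158]
ft_force: [-0.3, 0.3, -0.9]
grip_width: 0.0168
underside in glass frame mm [ -0.7   0.2 144.8] axis err deg 0.05 F [-0.3  0.3 -0.9]
t 13.3 pos [ 0.5614 -0.0768  0.3391] d_tool_cm [-0.01  0.06  4.48] turn_deg [-0.03 -0.04  0.02]
time: 14.1
position: [0.5802, -0.0789, 0.2987]
tool_rot: [0.723, 0.656, 0.144, 0.158]
ft_force: [-0.1, 0.5, -2.0]
grip_width: 0.017
underside in glass frame mm [-3.000e-01 -1.000e-01  1.001e+02] axis err deg 0.03 F [-0.1  0.5 -2. ]
t 14.1 pos [ 0.5802 -0.0789  0.2987] d_tool_cm [0.02 0.03 4.01] turn_deg [ 0.02 -0.02  0.  ]
```

Run:
```python
from ov import *
p,r,o=st()
for n in ("scene","wrist","top"):
    im=robot.camera(n); cv2.imwrite(f"pics/{n}5.png",im[:,:,::-1])
m=np.array([.645,-.085,.158]);f=np.array([.6933,-.0897,.0525]);z=(m-f)/np.linalg.norm(m-f)
u=p+r.apply([0,0,.171]);b=-r.apply([0,0,1])
cur=[(circ(u,b,.017),(0,255,0)),(circ(u+.06*b,b,.017),(0,255,0))]
a=draw("scene","pics/scene5.png","pics/o1.png",cur,(225,260,305,370),5)
c=draw("wrist","pics/wrist5.png","pics/o2.png",[],(275,160,355,270),5)
cv2.imwrite("pics/o6.png",np.hstack([a,c]))
```

```text
(no output)
```

View pics/o6.png

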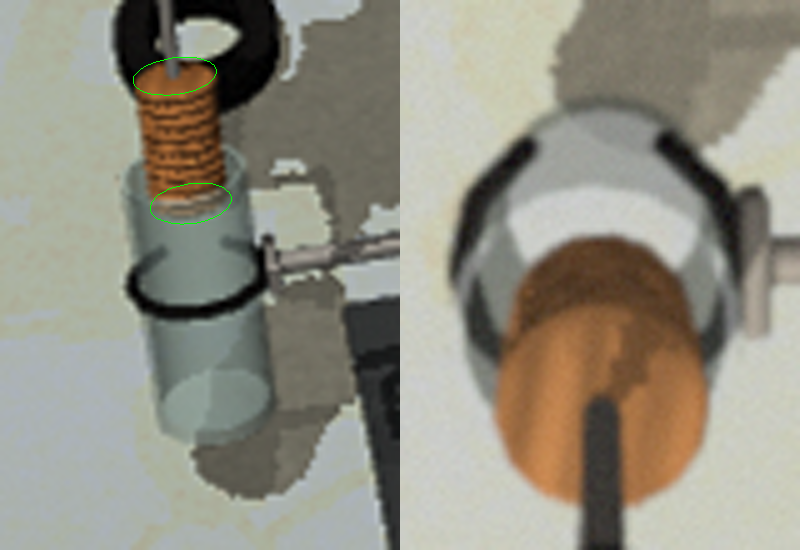

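The scene view shows the head tip inside the mouth, around crop (188,195) and centred. There is no force on the tool. I'm continuing down in steps.

```bash
python3 -m creep '{"dp":[[0,0,0.8],[0,0,0.8],[0,0,0.8],[0,0,0.8],[0,0,0.8],[0,0,0]],"turn":[[0,0,0],[0,0,0],[0,0,0],[0,0,0],[0,0,0],[0,0,0]]}' 1 45; python3 g.py .03
```

```text
time: 14.85
position: [0.5965, -0.0803, 0.2606]
tool_rot: [0.724, 0.657, 0.143, 0.157]
ft_force: [-0.5, 0.7, -1.5]
grip_width: 0.0172
underside in glass frame mm [-1.8  0.1 58.7] axis err deg 0.14 F [-0.5  0.7 -1.5]
t 14.85 pos [ 0.5965 -0.0803  0.2606] d_tool_cm [0.   0.14 2.87] turn_deg [-0.13 -0.06 -0.02]
```

```bash
python3 -m creep '{"dp":[[0,0,0.8],[0,0,0.8],[0,0,0.8],[0,0,0.6],[0,0,0]],"turn":[[0,0,0],[0,0,0],[0,0,0],[0,0,0],[0,0,0]]}' 1 45; python3 g.py .0
```

```text
time: 15.35
position: [0.609, -0.0816, 0.2338]
tool_rot: [0.724, 0.657, 0.144, 0.158]
ft_force: [0.1, 0.8, -1.2]
grip_width: 0.0168
underside in glass frame mm [-1.4  0.1 29.1] axis err deg 0.1 F [ 0.1  0.8 -1.2]
t 15.35 pos [ 0.609  -0.0816  0.2338] d_tool_cm [0.   0.12 2.91] turn_deg [-0.09 -0.05 -0.01]
```

```bash
python3 -m creep '{"dp":[[0,0,0.6],[0,0,0.6],[0,0,0.4],[0,0,0.2],[0,0,0]],"turn":[[0,0,0],[0,0,0],[0,0,0],[0,0,0],[0,0,0]]}' 1 45; python3 g.py .0
```

```text
time: 15.85
position: [0.6167, -0.0824, 0.2183]
tool_rot: [0.723, 0.656, 0.144, 0.158]
ft_force: [-0.6, -0.3, -0.6]
grip_width: 0.0171
underside in glass frame mm [-0.6 -0.1 11.8] axis err deg 0.03 F [-0.6 -0.3 -0.6]
t 15.85 pos [ 0.6167 -0.0824  0.2183] d_tool_cm [0.01 0.06 1.18] turn_deg [-0.01 -0.03 -0.  ]
```

```bash
python3 -m creep '{"dp":[[0,0,0.2],[0,0,0.2],[0,0,0]],"turn":[[0,0,0],[0,0,0],[0,0,0]]}' 1 45; python3 g.py .0
```

```text
time: 16.15
position: [0.6184, -0.0826, 0.2149]
tool_rot: [0.723, 0.656, 0.144, 0.158]
ft_force: [-0.5, -0.3, -1.3]
grip_width: 0.017
underside in glass frame mm [-0.5 -0.1  8. ] axis err deg 0.02 F [-0.5 -0.3 -1.3]
t 16.15 pos [ 0.6184 -0.0826  0.2149] d_tool_cm [0.01 0.05 0.8 ] turn_deg [ 0.01 -0.02 -0.  ]
```

Creeping down to touch the floor.

```bash
python3 -m creep '{"dp":[[0,0,0.2],[0,0,0.2],[0,0,0]],"turn":[[0,0,0],[0,0,0],[0,0,0]]}' 1 45; python3 g.py .0
```

```text
time: 16.45
position: [0.62, -0.0827, 0.2112]
tool_rot: [0.723, 0.656, 0.144, 0.158]
ft_force: [0.8, -0.2, -1.1]
grip_width: 0.0171
underside in glass frame mm [-0.6 -0.1  3.9] axis err deg 0.02 F [ 0.8 -0.2 -1.1]
t 16.45 pos [ 0.62   -0.0827  0.2112] d_tool_cm [0.01 0.06 0.39] turn_deg [-0.   -0.02 -0.  ]
```

```bash
python3 -m creep '{"dp":[[0,0,0.1],[0,0,0.1],[0,0,0]],"turn":[[0,0,0],[0,0,0],[0,0,0]]}' 1 45; python3 g.py .0
```

```text
time: 16.75
position: [0.6209, -0.0828, 0.2095]
tool_rot: [0.723, 0.656, 0.144, 0.158]
ft_force: [-0.0, -0.3, -1.9]
grip_width: 0.0171
underside in glass frame mm [-0.5 -0.   2. ] axis err deg 0.02 F [-0.  -0.3 -1.9]
t 16.75 pos [ 0.6209 -0.0828  0.2095] d_tool_cm [0.01 0.05 0.2 ] turn_deg [ 0.01 -0.02  0.  ]
```

```bash
python3 -m creep '{"dp":[[0,0,0.1],[0,0,0.1],[0,0,0]],"turn":[[0,0,0],[0,0,0],[0,0,0]]}' 1 45; python3 g.py .0
```

```text
time: 17.05
position: [0.6218, -0.0829, 0.2082]
tool_rot: [0.723, 0.656, 0.144, 0.159]
ft_force: [-1.5, -0.1, 3.0]
grip_width: 0.0174
underside in glass frame mm [-0.1 -0.1  0.5] axis err deg 0.04 F [-1.5 -0.1  3. ]
t 17.05 pos [ 0.6218 -0.0829  0.2082] d_tool_cm [0.02 0.02 0.05] turn_deg [ 0.04 -0.01  0.01]
```

```bash
python3 -m creep '{"dp":[[0,0,0.1],[0,0,0]],"turn":[[0,0,0],[0,0,0]]}' 1 45; python3 g.py .0
```

```text
time: 17.25
position: [0.6221, -0.083, 0.2082]
tool_rot: [0.723, 0.657, 0.144, 0.159]
ft_force: [-6.7, 0.4, 8.1]
grip_width: 0.0169
underside in glass frame mm [ 0.3 -0.2  0.3] axis err deg 0.08 F [-6.7  0.4  8.1]
t 17.25 pos [ 0.6221 -0.083   0.2082] d_tool_cm [ 0.02 -0.01  0.03] turn_deg [0.08 0.   0.03]
```

```bash
python3 -m creep '{"dp":[[0,0,0.1],[0,0,0]],"turn":[[0,0,0],[0,0,0]]}' 1 45; python3 g.py .0
```

```text
time: 17.45
position: [0.6224, -0.0831, 0.2082]
tool_rot: [0.723, 0.657, 0.144, 0.159]
ft_force: [-9.1, 1.4, 14.7]
grip_width: 0.0171
underside in glass frame mm [ 0.7 -0.3  0.3] axis err deg 0.13 F [-9.1  1.4 14.7]
t 17.45 pos [ 0.6224 -0.0831  0.2082] d_tool_cm [ 0.03 -0.03  0.03] turn_deg [0.12 0.01 0.05]
```

The head meets the floor: contact builds at 0.3 mm from the estimate, about 17 N along the axis. Drawing up 72 mm brings the bristle top to about 15 mm outside the mouth.

```bash
python3 -m creep '{"dp":[[0,0,-0.4],[0,0,-0.8],[0,0,-1],[0,0,-1],[0,0,-1],[0,0,-1],[0,0,-1],[0,0,-1],[0,0,0],[0,0,0]],"turn":[[0,0,0],[0,0,0],[0,0,0],[0,0,0],[0,0,0],[0,0,0],[0,0,0],[0,0,0],[0,0,0],[0,0,0]]}' 1 45; python3 g.py .002
python3 - <<'E'
from h import *
im=robot.camera("scene"); cv2.imwrite("pics/s6.png",cv2.resize(im[240:370,215:315,::-1],None,fx=4,fy=4,interpolation=2)); tip("long_brush","scene");tip("glass_mouth","scene")
E
```

```text
time: 18.45
position: [0.5926, -0.0801, 0.2718]
tool_rot: [0.723, 0.656, 0.144, 0.159]
ft_force: [-0.2, 0.3, -1.7]
grip_width: 0.0171
underside in glass frame mm [-0.1 -0.2 70.5] axis err deg 0.06 F [-0.2  0.3 -1.7]
t 18.45 pos [ 0.5926 -0.0801  0.2718] d_tool_cm [0.02 0.02 6.85] turn_deg [ 0.06 -0.    0.  ]
scene long_brush 0.79 [0.418  0.3201 0.006 ] [396. 232.]
scene long_brush 0.74 [ 0.6619 -0.0874  0.1182] [264. 311.]
scene glass_mouth 0.71 [ 0.6433 -0.0864  0.1535] [261. 294.]
```

View pics/s6.png

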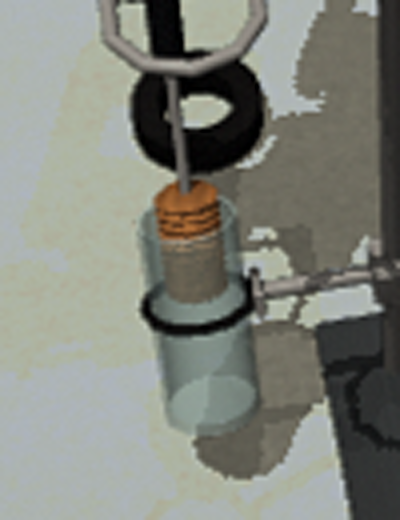

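The scene view shows the bristle top at (188,190), just out of the mouth, with the glass unmoved. Strokes 2 and 3 follow.

```bash
python3 -m creep '{"dp":[[0,0,0.8],[0,0,1],[0,0,1],[0,0,1],[0,0,1],[0,0,1],[0,0,0.6],[0,0,0.3],[0,0,0.2],[0,0,0.1],[0,0,0.1],[0,0,0.1],[0,0,0]],"turn":[[0,0,0],[0,0,0],[0,0,0],[0,0,0],[0,0,0],[0,0,0],[0,0,0],[0,0,0],[0,0,0],[0,0,0],[0,0,0],[0,0,0],[0,0,0]]}' 1 45; python3 g.py .002
```

```text
time: 19.9
position: [0.6223, -0.083, 0.2082]
tool_rot: [0.723, 0.657, 0.144, 0.159]
ft_force: [-7.6, 0.5, 10.3]
grip_width: 0.0171
underside in glass frame mm [ 0.6 -0.2  0.3] axis err deg 0.12 F [-7.6  0.5 10.3]
t 19.9 pos [ 0.6223 -0.083   0.2082] d_tool_cm [ 0.02 -0.03 -0.17] turn_deg [0.12 0.01 0.05]
```

```bash
python3 -m creep '{"dp":[[0,0,-0.4],[0,0,-0.8],[0,0,-1],[0,0,-1],[0,0,-1],[0,0,-1],[0,0,-1],[0,0,-1],[0,0,0],[0,0,0]],"turn":[[0,0,0],[0,0,0],[0,0,0],[0,0,0],[0,0,0],[0,0,0],[0,0,0],[0,0,0],[0,0,0],[0,0,0]]}' 1 45; python3 g.py .002
python3 -m creep '{"dp":[[0,0,0.8],[0,0,1],[0,0,1],[0,0,1],[0,0,1],[0,0,1],[0,0,0.6],[0,0,0.3],[0,0,0.2],[0,0,0.1],[0,0,0.1],[0,0,0.1],[0,0,0]],"turn":[[0,0,0],[0,0,0],[0,0,0],[0,0,0],[0,0,0],[0,0,0],[0,0,0],[0,0,0],[0,0,0],[0,0,0],[0,0,0],[0,0,0],[0,0,0]]}' 1 45; python3 g.py .07
```

```text
time: 20.9
position: [0.5926, -0.0801, 0.2718]
tool_rot: [0.723, 0.656, 0.144, 0.159]
ft_force: [0.7, 0.5, -1.2]
grip_width: 0.0171
underside in glass frame mm [-0.1 -0.2 70.5] axis err deg 0.05 F [ 0.7  0.5 -1.2]
t 20.9 pos [ 0.5926 -0.0801  0.2718] d_tool_cm [0.02 0.02 6.85] turn_deg [ 0.05 -0.    0.  ]
time: 22.2
position: [0.6223, -0.083, 0.2083]
tool_rot: [0.723, 0.657, 0.144, 0.159]
ft_force: [-7.7, -0.1, 9.7]
grip_width: 0.0172
underside in glass frame mm [ 0.7 -0.2  0.3] axis err deg 0.12 F [-7.7 -0.1  9.7]
t 22.2 pos [ 0.6223 -0.083   0.2083] d_tool_cm [ 0.02 -0.01 -6.97] turn_deg [0.12 0.01 0.05]
```

```bash
python3 -m creep '{"dp":[[0,0,-0.4],[0,0,-0.8],[0,0,-1],[0,0,-1],[0,0,-1],[0,0,-1],[0,0,-1],[0,0,-1],[0,0,-1],[0,0,-1],[0,0,-1],[0,0,-1],[0,0,-1],[0,0,-1],[0,0,-1],[0,0,-1],[0,0,-1],[0,0,-1],[0,0,0]],"turn":[[0,0,0],[0,0,0],[0,0,0],[0,0,0],[0,0,0],[0,0,0],[0,0,0],[0,0,0],[0,0,0],[0,0,0],[0,0,0],[0,0,0],[0,0,0],[0,0,0],[0,0,0],[0,0,0],[0,0,0],[0,0,0],[0,0,0]]}' 1 45; python3 g.py .16
python3 - <<'E'
from h import *
goto([.46,-.085,.36])
E
```

```text
time: 24.1
position: [0.5513, -0.0763, 0.3641]
tool_rot: [0.723, 0.656, 0.145, 0.16]
ft_force: [0.4, 0.5, -0.2]
grip_width: 0.0171
underside in glass frame mm [  1.2  -0.5 171.7] axis err deg 0.2 F [ 0.4  0.5 -0.2]
t 24.1 pos [ 0.5513 -0.0763  0.3641] d_tool_cm [ 0.04 -0.07  1.17] turn_deg [0.19 0.04 0.02]
t 24.1 pos [ 0.5513 -0.0763  0.3641] d_tool_cm [-1.75 -8.34 -3.41] turn_deg None
```

```bash
python3 -m creep '{"dp":[[-0.2,-1.6,-0.1],[-0.3,-2,-0.2],[-0.4,-2,-0.2],[-0.4,-2,-0.2],[-0.4,-2,0],[0,0,0],[0,0,0],[0,0,0],[0,0,0],[0,0,0],[0,0,0],[0,0,0],[0,0,0]],"turn":[[0,0,0],[0,0,0],[0,0,0],[0,0,0],[0,0,0],[4.06,-1.53,6.74],[4.06,-1.53,6.74],[4.06,-1.53,6.74],[4.06,-1.53,6.74],[4.06,-1.53,6.74],[4.06,-1.53,6.74],[0,0,0],[0,0,0]]}' 1 45
python3 - <<'E'
from h import *
R=Ro.from_matrix(np.array([[.7071,.7071,0],[.7071,-.7071,0],[0,0,-1]]))
goto([.5163,.298,.31],R)
E
```

```text
time: 25.4
position: [0.4596, -0.0842, 0.3278]
tool_rot: [0.928, 0.373, -0.005, -0.002]
ft_force: [0.0, -0.1, -2.2]
grip_width: 0.0174
t 25.4 pos [ 0.4596 -0.0842  0.3278] d_tool_cm [ 30.55 -23.66   1.73] turn_deg [-0.4   0.41 -1.22]
```

```bash
python3 -m creep '{"dp":[[2,-1.5,0],[3,-2.4,0.1],[3,-2.4,0.1],[3,-2.4,0.1],[3,-2.4,0.1],[3,-2.4,0],[3,-2.4,0],[3,-2.4,0],[3,-2.4,0],[2.5,-1.9,0],[1.5,-1,0],[0,0,0],[0,0,0]],"turn":[[0,0,0],[0,0,0],[0,0,0],[0,0,0],[0,0,0],[0,0,0],[0,0,0],[0,0,0],[0,0,0],[0,0,0],[-0.4,0.4,-1.2],[0,0,0],[0,0,0]]}' 1 45
python3 - <<'E'
from h import *
R=Ro.from_matrix(np.array([[.7071,.7071,0],[.7071,-.7071,0],[0,0,-1]]))
goto([.5158,.2977,.29],R)
p,r,o=st(); print("kin underside",p+r.apply([0,0,.171]))
a=robot.camera("scene"); cv2.imwrite("pics/s7.png",cv2.resize(a[150:290,340:480,::-1],None,fx=4,fy=4,interpolation=2))
tip("long_brush","scene"); tip("pot_a","scene")
E=ext("wrist");w=robot.camera("wrist");cv2.imwrite("pics/w7.png",w[:,:,::-1]);tip("long_brush","wrist",E);tip("pot_a","wrist",E)
E
```

```text
time: 26.7
position: [0.5131, 0.2929, 0.3236]
tool_rot: [0.924, 0.382, -0.001, 0.001]
ft_force: [0.3, -0.7, -0.3]
grip_width: 0.0171
t 26.7 pos [0.5131 0.2929 0.3236] d_tool_cm [ 0.54 -0.15  3.36] turn_deg [ 0.03  0.09 -0.08]
kin underside [0.51293971 0.29260538 0.15261809]
scene long_brush 0.64 [0.4878 0.3923 0.0025] [431. 246.]
scene long_brush 0.63 [0.4163 0.3156 0.0034] [395. 232.]
scene long_brush 0.16 [ 0.6742 -0.3016  0.0017] [173. 366.]
scene pot_a 0.78 [0.5141 0.2919 0.0028] [399. 260.]
scene pot_a 0.75 [ 4.828e-01 -2.505e-01  3.000e-04] [189. 294.]
wrist long_brush 0.76 [ 0.413   0.3109 -0.0027] [271. 129.]
wrist long_brush 0.63 [0.5121 0.2859 0.1524] [310. 224.]
wrist long_brush 0.63 [0.4847 0.3885 0.0023] [353. 126.]
wrist pot_a 0.67 [ 0.5164  0.2944 -0.0008] [319. 193.]
wrist pot_a 0.62 [ 0.4793 -0.2533  0.0007] [104. 389.]
```

View pics/s7.png

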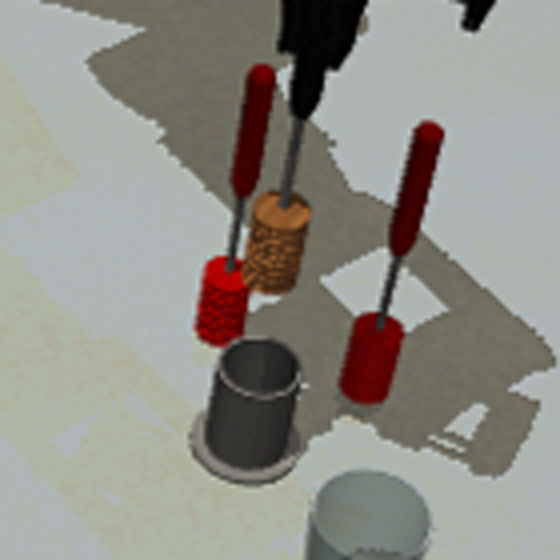

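View pics/w7.png

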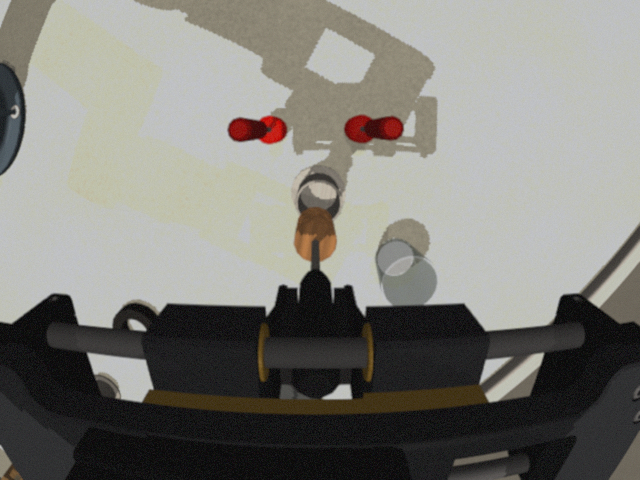

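The scene view shows the head at crop (278,245), above the pot mouth at (258,365). The wrist view shows it in line with the pot at (320,195). I'm centring and lowering.

```bash
python3 -m creep '{"dp":[[0.25,-0.05,1],[0.25,-0.05,1],[0,0,1.5],[0,0,1.5],[0,0,1],[0,0,0]],"turn":[[0,0,0],[0,0,0],[0,0,0],[0,0,0],[0,0,0],[0,0,0]]}' 1 45
python3 - <<'E'
from h import *
goto([.5155,.2972,.178])
E
```

```text
time: 27.6
position: [0.5153, 0.2975, 0.2614]
tool_rot: [0.924, 0.381, -0.003, -0.0]
ft_force: [-0.2, 0.1, -0.5]
grip_width: 0.0171
t 27.6 pos [0.5153 0.2975 0.2614] d_tool_cm [0.03 0.05 8.34] turn_deg None
```

```bash
python3 -m creep '{"dp":[[0,0,0.8],[0,0,0.8],[0,0,0.8],[0,0,0.8],[0,0,0]],"turn":[[0,0,0],[0,0,0],[0,0,0],[0,0,0],[0,0,0]]}' 1 45
python3 - <<'E'
from h import *
a=robot.camera("scene"); cv2.imwrite("pics/s8.png",cv2.resize(a[150:290,340:480,::-1],None,fx=4,fy=4,interpolation=2))
E
```

```text
time: 28.1
position: [0.5157, 0.2976, 0.2304]
tool_rot: [0.924, 0.381, -0.002, -0.0]
ft_force: [-0.0, -0.0, -0.6]
grip_width: 0.0173
```

View pics/s8.png

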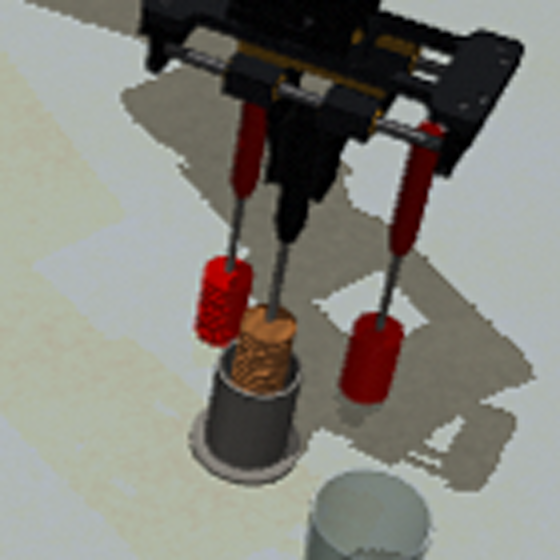

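The head is inside the pot mouth at (262,360) with no contact force. I'm lowering the rest of the way.

```bash
python3 -m creep '{"dp":[[0,0,0.8],[0,0,0.8],[0,0,0.8],[0,0,0.8],[0,0,0.8],[0,0,0.6],[0,0,0.4],[0,0,0.2],[0,0,0]],"turn":[[0,0,0],[0,0,0],[0,0,0],[0,0,0],[0,0,0],[0,0,0],[0,0,0],[0,0,0],[0,0,0]]}' 1 45
python3 -m creep '{"dp":[[0,0,0.1],[0,0,0]],"turn":[[0,0,0],[0,0,0]]}' 1 45
```

```text
time: 29.05
position: [0.5165, 0.2978, 0.1796]
tool_rot: [0.924, 0.381, -0.0, 0.0]
ft_force: [0.7, 0.3, -1.2]
grip_width: 0.0169
time: 29.25
position: [0.5167, 0.2979, 0.1791]
tool_rot: [0.924, 0.381, 0.0, 0.0]
ft_force: [0.0, 0.1, -1.2]
grip_width: 0.0171
```

```bash
python3 -m creep '{"dp":[[0,0,0.1],[0,0,0.1],[0,0,0]],"turn":[[0,0,0],[0,0,0],[0,0,0]]}' 1 45
```

```text
time: 29.55
position: [0.5165, 0.2978, 0.1767]
tool_rot: [0.924, 0.381, -0.0, 0.0]
ft_force: [0.2, 0.1, -1.8]
grip_width: 0.017
```

```bash
python3 -m creep '{"dp":[[0,0,0.05],[0,0,0],[0,0,0],[0,0,0],[0,0,0],[0,0,0],[0,0,0],[0,0,0],[0,0,0],[0,0,0],[0,0,0],[0,0,0],[0,0,0],[0,0,0]],"turn":[[0,0,0],[0,0,0],[0,0,0],[0,0,0],[0,0,0],[0,0,0],[0,0,0],[0,0,0],[0,0,0],[0,0,0],[0,0,0],[0,0,0],[0,0,0],[0,0,0]]}' -1 45
```

```text
time: 30.95
position: [0.5166, 0.2979, 0.1763]
tool_rot: [0.924, 0.381, -0.0, 0.0]
ft_force: [-0.1, 0.7, 0.7]
grip_width: 0.0868
```

```bash
python3 -m creep '{"dp":[[0,0,-1],[0,0,-2],[0,0,-3],[0,0,-3],[0,0,-3],[0,0,-3],[0,0,-2],[0,0,0],[0,0,0]],"turn":[[0,0,0],[0,0,0],[0,0,0],[0,0,0],[0,0,0],[0,0,0],[0,0,0],[0,0,0],[0,0,0]]}' -1 45
python3 - <<'E'
from h import *
a=robot.camera("scene"); cv2.imwrite("pics/s9.png",a[:,:,::-1])
tip("long_brush","scene");tip("pot_a","scene");tip("glass_mouth","scene")
E=ext("wrist");w=robot.camera("wrist");cv2.imwrite("pics/w9.png",w[:,:,::-1]);tip("long_brush","wrist",E);tip("pot_a","wrist",E)
for t in ("short_brush","wash_bottle","beaker","flask_ring"): tip(t,"scene")
E
```

```text
time: 31.85
position: [0.5164, 0.2978, 0.3465]
tool_rot: [0.924, 0.381, 0.0, 0.0]
ft_force: [-1.0, 0.5, -1.2]
grip_width: 0.0871
scene long_brush 0.84 [0.4166 0.3154 0.0027] [395. 232.]
scene long_brush 0.8 [0.4906 0.3932 0.0025] [432. 246.]
scene long_brush 0.56 [0.5175 0.2994 0.0024] [403. 261.]
scene pot_a 0.86 [0.5168 0.2977 0.0014] [402. 261.]
scene pot_a 0.66 [0.5167 0.2973 0.0058] [402. 260.]
scene pot_a 0.63 [ 0.4811 -0.2506 -0.0015] [189. 294.]
scene glass_mouth 0.82 [ 0.6447 -0.0836  0.1533] [263. 295.]
wrist long_brush 0.91 [0.518  0.2926 0.0065] [315. 195.]
wrist long_brush 0.71 [ 0.4135  0.3131 -0.0031] [271. 131.]
wrist long_brush 0.69 [0.4874 0.3901 0.0026] [350. 129.]
wrist pot_a 0.68 [5.128e-01 2.944e-01 2.000e-04] [314. 191.]
scene short_brush 0.7 [ 0.4825 -0.2489  0.0074] [189. 292.]
scene wash_bottle 0.71 [ 0.673  -0.3037  0.    ] [172. 366.]
scene beaker 0.78 [ 0.6569  0.3101 -0.0009] [427. 303.]
scene flask_ring 0.64 [ 0.4609 -0.0587  0.0018] [264. 272.]
```

View pics/s9.png

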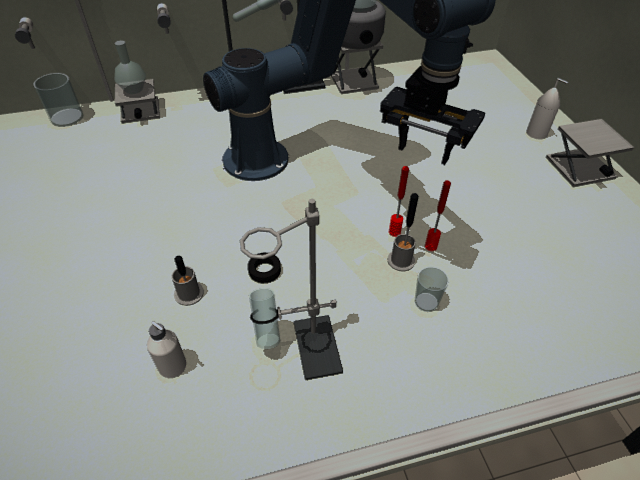

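View pics/w9.png

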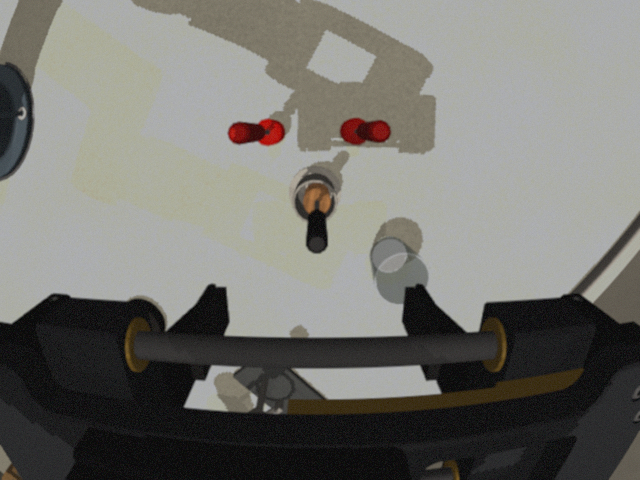

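The brush stands in pot_a at scene (403,245), upright and let go. The gripper is open and well above it, and everything else is where it was. I'm handing in.

```bash
python3 -c "
from rig import robot
print(robot.hand_in())"
```

```text
the job is handed in; nothing more can be done
None
```

I took the black-handled long brush from pot_a and scrubbed the slanted glass three times, then put the brush back in pot_a and let go. I handed the job in at about 32 s; no verdict was reported.

- **Strokes:** Each time the head touched the bottom. The tool force was about 17 N on the first stroke and 12–13 N on the other two. I drew the underside back to about 70 mm above the floor after strokes 1 and 2, and fully out of the glass after stroke 3. At 70 mm the bristle top is about 15 mm past the mouth.
- **Brush at the end:** The last pictures show it upright in pot_a. The networks put its underside 2–5 mm from the pot's axis and below 7 mm in height, and the gripper is open about 110 mm above its handle end.
- **Everything else:** The final readings for the glass mouth, short brush, wash bottle, beaker and flask ring match the start to within about 5 mm. The red look-alikes were not touched.
- **Checks that disagreed:** The three cameras differed by 2–5 mm on glass and pot positions. The wrist camera placed the brush up to 7 mm off from where the arm's position put it. Contact with the glass floor came within 0.5 mm of my estimate.

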